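Put the spray can from the counter caddy back into the gravity dispenser

TASK

The slim spray can leaning in the steel counter caddy belongs in the sloping can dispenser: pull it out of the caddy without shoving or tipping the caddy or spilling the pens beside it. Lay it gently on its side across the open upper end of the dispenser, square between the side cheeks with its cap pointing the same way as the caps of the two cans already there, and let it roll down by itself under the hold-down wires until it rests against the last of them. Set it down rather than dropping it, and leave those two cans and everything else on the counter where they are.

Things in the scene. Friction and masses are not known exactly. Their poses are not given: they have to be found in the camera images.
- can: The can to move: slim aerosol can, pale metal, white band, black cap. Body 45 mm diameter, 165 mm long from the foot, then a 10 mm shoulder and the cap, 33 mm diameter, 25 mm long; 200 mm over all, about 0.19 kg, centre of mass about 87 mm from the foot. Origin: centre of its foot; its z axis runs along the can to the cap. Starts leaning in the caddy
- can_mid (a point): point on that can's axis, 100 mm from the foot, half way along. At the start the can leans about 37 degrees from vertical towards the caddy's +x, its foot on the floor against the divider, its body on the rim of the end wall about 90 mm up from the foot; the rest stands free. It is loose and slides out along its own axis
- can_cap (a point): centre of the cap's end face, on the can's axis, 200 mm from the foot
- caddy: Loose dark sheet-steel caddy on the counter, 139 mm long (its x), 62 mm wide (y), 74 mm high, 3 mm walls, 4 mm floor, about 1.3 kg. Origin: centre of its underside; z up. Two open-topped pockets 56 mm wide: the can's, 90 mm long, at the +x end; the pens', 40 mm long, at the -x end. The can leans over the +x end wall
- lane: Lane of the fixed grey can dispenser: a tray on legs, 331 x 224 mm, sloping down 10 degrees. Origin: mid-lane on the plane of the runners the cans roll on, 85 mm over the counter; x down the slope to the closed front (away from the robot), y across to the left, z square to the slope. Cheeks 216 mm apart rise 30 mm over the runners. A can let go in it rolls down freely
- load_spot (a point): lane point at x -110 mm, y 0, on the runner plane: middle of the part open above for loading, between the rear sill (lane x -190 mm, 10 mm high) and the first hoop (x 0). Lay the can here: axis along lane y, 22.5 mm over the runners, cap to +y, its middle at y 0 within 8 mm.
- runner_left (a point): lane point on top of the left runner at x -110 mm, y +51 mm. The two steel runners lie along x at y -92 to -62 mm and y +42 to +60 mm; between them the lane is open below, except three 6 mm ties across, 7 mm under the runner tops, at x -150, 0 and +110 mm
- hoop (a point): middle of the first hoop, lane x 0, axis of the 6 mm wire 58 mm over the runners. From here to the front stop (inner face at lane x +135 mm, 30 mm high) two hold-down wires cover the lane with 55 mm clear below them
- stock1_mid (a point): first can already in the dispenser, half way along its axis, 100 mm from its foot. It lies against the front stop across the lane, cap to the lane's +y; same kind and size as the can to move, loose
- stock2_mid (a point): second and last can already in the dispenser, half way along its axis, 100 mm from its foot. Same kind, same way round, touching the first; the moved can must come to rest against it, with its axis about 22 mm down the slope from the lane's origin
- marker: black marker with white cap, 14 mm thick, 125 mm long, leaning in the caddy's small pocket away from the can; stays there. Origin: its foot
- gauge: steel pen-type tyre gauge with brass head, 14 mm thick, 114 mm long, beside the marker; stays there. Origin: its foot
- bumper: black rubber bumper block 130 x 75 x 55 mm, bystander. Origin: centre of its underside
- tape: tape roll lying flat, 100 mm across, 48 mm high, bystander. Origin: centre of its underside
- bottle: grey bottle, 60 mm diameter, 140 mm high, bystander. Origin: centre of its underside
- carton: small cardboard carton 85 x 55 x 42 mm, bystander. Origin: centre of its underside
- spanner: steel spanner lying flat, 150 mm long, bystander. Origin: on its underside
There are look-alikes about, which are no part of the job. What is shaped like the can but turquoise is not meant. Leave any yellow look-alike of the part that bears stock2_mid alone.

How it is judged (in metres and radians):
On the way, in this order (a step that is already met when the one before it is completed fails the run):
1. the can is pulled out: its foot is above the caddy's rim (z of can in the frame of caddy above 0.08 m and contact force between the fingers and can above 0.5 N), for 0.1 s.
2. the can lies square on the runners in the open upper part of the lane, cap to the lane's left (+y): its middle at lane x -185 to -20 mm, its axis less than 31 mm over the runners (x of can_mid in the frame of lane between -0.185 and -0.02 m and z of can_mid in the frame of lane below 0.031 m and angle between the z axis of can and the y axis of lane, either way round below 0.12 rad and y of can_cap in the frame of lane above 0.05 m), for 0.1 s.
At the end, for the whole second after the job is handed in: Can at rest on the runners against the second can (middle at lane x 5 to 36 mm, axis 12 to 31 mm up), along lane y within 0.12 rad, cap to +y; stock cans within 12 mm of their places; caddy upright within 0.1 rad, under 30 mm from its start, pens in it (x of can_mid in the frame of lane between 0.005 and 0.036 m and z of can_mid in the frame of lane between 0.012 and 0.031 m and angle between the z axis of can and the y axis of lane, either way round below 0.12 rad and y of can_cap in the frame of lane above 0.05 m and linear speed of can below 0.02 m/s and x of stock1_mid in the frame of lane between 0.1003 and 0.1243 m and z of each of stock1_mid, stock2_mid in the frame of lane below 0.031 m and x of stock2_mid in the frame of lane between 0.0551 and 0.0791 m and horizontal distance between each of marker, gauge and caddy below 0.075 m and angle between caddy's own z axis and vertical below 0.1 rad and distance of caddy from where it was at the start of the episode below 0.03 m); the robot touches nothing.
It fails at once if the can is dropped or thrown: faster than 0.85 m/s while the fingers do not hold it (linear speed of can above 0.85 m/s and contact force between the fingers and can below 0.2 N).
It fails at once if the caddy is shoved more than 30 mm or tipped more than 0.2 rad (distance of caddy from where it was at the start of the episode above 0.03 m or angle between caddy's own z axis and vertical above 0.2 rad).
It fails at once if the marker or the gauge comes out of the caddy (horizontal distance between any of marker, gauge and caddy above 0.075 m).
It fails at once if a stock can is lifted or pushed out of its place (z of any of stock1_mid, stock2_mid in the frame of lane above 0.06 m or x of stock2_mid in the frame of lane below 0.03 m).
It fails at once if the bumper block, tape roll, bottle, carton or spanner is moved more than 30 mm (distance of any of bumper, tape, bottle, carton, spanner from where it was at the start of the episode above 0.03 m).
It also fails if it takes over 48 s, if anything falls off the work surface, if the arm or the gripper's body presses on something with over 40 N, if the wrist force passes 120 N, or if a joint passes its speed limit or range.

ROBOT

A 6-joint arm with a two-finger parallel gripper is mounted at the origin on the work surface. World frame = base frame: x ahead of the robot, y to its left, z up, the work surface at z = 0. Lengths are in m, angles in degrees, forces in N, time in s.
With the tool pointing down it reaches from about 0.3 to 0.75 m from the base axis. Payload 8.5 kg.
Tool frame: the origin (TCP) lies midway between the tips of the shut fingers; the grasp point (between the pads) lies 19 mm behind it (env.tcp_to_grasp is the z of the grasp point in the tool frame, in m); z points along the fingers, y is the line along which they close (so a half turn about z gives the same grasp; the last joint's range is limited). The gripper opens to 85 mm and grips with 20 to 120 N. Pads are 22 mm wide; open, the fingers measure 114 mm over their backs; the gripper's body (76 mm by 85 mm) begins 54 mm behind the grasp point. The pads swing forward as they close: fully open they stand 13 mm farther back than shut.
Start: joints at [-76.564, 21.807, 74.336, -0, 83.858, -12.336], TCP at [0.239, -0.495, 0.231] pointing down, gripper open.
Joint ranges: [-178.18, 178.18], [-50.72, 133.34], [12.68, 142.11], [-81.47, 261.47], [9.98, 163.14], [-165.26, 165.26]. Speed limits (degrees/s): [136.94, 136.94, 180, 180, 180, 180].

INTERFACE

Orientations are given as a 3x3 rotation matrix whose columns are the frame's x, y, z axes.
In Python, from rig import env, imaging, job, models gives the robot as it stands. The module is installed in compiled form; this text tells all that it offers.
- The arm moves only by the tool jog_arm, never from a script. Its argument "plan" is text: rows parted by semicolons, each of 7 numbers parted by spaces: the turn, a rotation vector about the tool's x, y, z in degrees, then the shift along the tool's x, y, z in cm, then the closure in counts, from 0 (fully open) to 255 (shut). In form: rx ry rz x y z claw; .... A call has 1 to 10 rows; each row shifts and turns the commanded pose from where the row before left it, along the tool's axes as they then stand; what a row does not reach is not made up. A row lasts 1/12 s, in which the tool goes at most 41.7 mm and 7.16 degrees, less where a joint would pass 70% of its speed; a pose out of reach is approached as far as the arm can. A call with a gripper value outside its range is refused whole. The fingers move at their own pace and stop on an object; "grip_force" is the grip in N (left out, the last holds). Time passes only in rows, so rows that do not move let the fingers close. It gives the time, the measured TCP pose, the force, the opening and the grip force at its end, in the units of the state.
- env.observe(): the state, without advancing time (a new reading comes with each control period).
- imaging.get_image(name): name is "side" or "top" or "wrist"; returns a dict with "pixels" (400x640x3 uint8, red, green, blue), "depth" (400x640 float32, m along the optical axis (not along the pixel's ray), 0 where there is no reading), "fov_y" (degrees; the focal length in pixels is half the picture's height over the tangent of half this angle, whatever the lens; pixels are square), "cx", "cy" (the principal point, pixels), "world_from_camera" (4x4, takes a point from camera to world coordinates). Camera axes: x right, y down, z forward; pixel columns grow to the right and rows downward; lengths in m; the calibration is good to about 2 mm. A picture is of the moment at which its call begins.
- job.close_job(): hands the job in; it is judged then, once.
Trained networks look in the newest picture that a camera, given by its name, has taken for a name from the list of things; names that differ only in an ending like _2 or _b are one class to them, and where a whole thing is asked for, a point or a joint stands for the part that bears it (a point fixed in the world has none). Each returns a list of dicts, best first, with "confidence" (0 to 1); they miss things now and then, are a little off and sometimes report something else, mostly with a low value. They report only what shows in the picture. A call takes as long as a camera call. They do not tell look-alikes from the thing itself.
- models.outline_of(camera, query): "region" (400x640 bool, what is visible of it) and "bbox" ([centre column, centre row, width, height] in pixels, round what is visible of it).
- models.tip_of(camera, query): "at" ([column, row] in pixels: a listed point, or the origin of a listed thing).
The state is a dict: "time_s": time; "q": joint angles; "qvel": joint speeds; "joint_efforts": joint torques, N m; "position": TCP position; "tool_rot": TCP orientation; "ft_force": force on the tool from outside, world axes, zero at the start; "wrist_torque": the same for the moment, N m; "grip_width": finger opening in m; "gripper_force": force on a finger pad.
Only numpy, scipy, OpenCV 4.12 (cv2) and the standard library are available. Lean on these libraries where they do the work, as an engineer would, in place of code of your own. Each camera call takes 0.05 s, during which the arm holds its last target. There are 200 camera calls.

## Working session

There is one attempt and no reset: what is moved stays moved. The work goes in short steps, Python scripts to look and compute and a tool call to move; the robot and the scene stay as the last step left them, time stands still between calls to the robot, and variables do not carry over. Pictures are saved under pics/ and viewed, at most 10 in all, crops included, and the job is handed in when it is done.

Besides the shell and the picture viewer there is one more tool, called as name(argument=value, ...) on one line, values as JSON. jog_arm: Moves the arm, as the interface text tells. Its arguments: {"type":"object","properties":{"plan":{"type":"string"},"grip_force":{"type":"number"}},"required":["plan"]}

```bash
mkdir -p pics; cat > h.py <<'E'
import numpy as np, cv2
from rig import env, imaging, job, models
def cam(name):
    im=imaging.get_image(name); im['f']=200/np.tan(np.radians(im['fov_y'])/2); return im
def cloud(im):
    d=im['depth'].astype(float); v,u=np.mgrid[0:400,0:640]
    P=np.stack([(u-im['cx'])/im['f']*d,(v-im['cy'])/im['f']*d,d],-1)
    T=im['world_from_camera']; P=P@T[:3,:3].T+T[:3,3]; P[d<=0]=np.nan; return P
def proj(im,p):
    T=np.linalg.inv(im['world_from_camera']); c=T[:3,:3]@np.asarray(p)+T[:3,3]
    return c[:2]/c[2]*im['f']+[im['cx'],im['cy']]
E
python3 - <<'E'
from h import *
np.set_printoptions(precision=4,suppress=True)
ims=[]
for n in ['top','side']:
    im=cam(n); P=cloud(im); ims.append(im['pixels'])
    np.savez(n+'.npz',P=P,**im)
    print(n,im['world_from_camera'][:3].round(3).tolist(),im['f'])
    for q in ['can','caddy','stock1_mid','stock2_mid','marker','gauge','bumper','bottle','tape','carton','spanner','lane']:
        for o in models.outline_of(n,q)[:3]:
            r=o['region']; print(q,round(o['confidence'],2),np.round(o['bbox']),r.sum(),np.nanmedian(P[r],0), end=' ')
        print()
    for q in ['can','can_mid','can_cap','caddy','lane','load_spot','runner_left','hoop','stock1_mid','stock2_mid']:
        for o in models.tip_of(n,q)[:2]:
            a=np.round(o['at']).astype(int); print('tip',q,round(o['confidence'],2),a,P[min(a[1],399),min(a[0],639)])
    cv2.imwrite(f'pics/{n}.png',im['pixels'][...,::-1])
print(env.observe()); print(env.tcp_to_grasp)
E
```

```text
top [[0.012, -0.993, 0.115, 0.352], [-1.0, -0.012, -0.002, 0.08], [0.003, -0.115, -0.993, 1.412]] 379.0088753772999
can 0.79 [273. 175.  16.  48.] 611 [0.5637 0.2294 0.1168] can 0.63 [268. 258.  18.  57.] 645 [0.2892 0.2538 0.0421] 
caddy 0.73 [270. 197.  29.  43.] 372 [0.4906 0.241  0.0471] caddy 0.72 [274. 177.  13.  46.] 596 [0.5637 0.2296 0.1185] caddy 0.68 [321. 227.  17.  22.] 334 [0.3984 0.0598 0.0427] 
stock1_mid 0.89 [399. 143.  58.  17.] 592 [ 0.6997 -0.2089  0.107 ] stock1_mid 0.64 [395. 181.  73. 101.] 1395 [ 0.5146 -0.2577  0.1006] 
stock2_mid 0.87 [464. 258.  25.  32.] 423 [ 0.2905 -0.4403  0.0408] stock2_mid 0.84 [399. 154.  51.  16.] 628 [ 0.6558 -0.2038  0.1144] 
marker 0.63 [264. 208.  14.   9.] 53 [0.4542 0.2638 0.0836] marker 0.41 [398. 154.  53.  17.] 711 [ 0.6548 -0.2042  0.1142] 

bumper 0.84 [314. 133.  28.  38.] 747 [0.7308 0.0953 0.0551] 
bottle 0.88 [205. 211.  22.  16.] 308 [0.4462 0.4667 0.0964] 
tape 0.61 [225. 169.  26.  30.] 410 [0.6088 0.4163 0.046 ] 
carton 0.78 [321. 227.  15.  25.] 367 [0.4018 0.0613 0.0425] 
spanner 0.45 [270. 140.  34.  14.] 223 
[... 2990 characters left out ...]
.0024]
tip stock2_mid 0.81 [394 125] [ 0.2583 -0.414   0.0459]
tip stock2_mid 0.56 [283 140] [ 0.6437 -0.1943  0.1097]
{'time_s': 2.3, 'q': array([-76.5653,  21.8054,  74.3343,   0.0002,  83.8582, -12.3348]), 'qvel': array([-0.0151,  0.0231, -0.0008,  0.0285, -0.0049, -0.0324]), 'joint_efforts': array([ -0.0007, -44.8331, -23.1461,  -0.0002,   0.0006,  -0.    ]), 'position': array([ 0.2391, -0.4953,  0.2313]), 'tool_rot': array([[ 0.9006,  0.4348,  0.    ],
       [ 0.4348, -0.9006, -0.    ],
       [-0.    ,  0.    , -1.    ]]), 'ft_force': array([-0.3939, -0.0216,  0.187 ]), 'wrist_torque': array([ 0.0177, -0.0347,  0.0165]), 'gripper_force': 0.0, 'grip_width': 0.08543625908330706}
-0.0187
```

View pics/top.png

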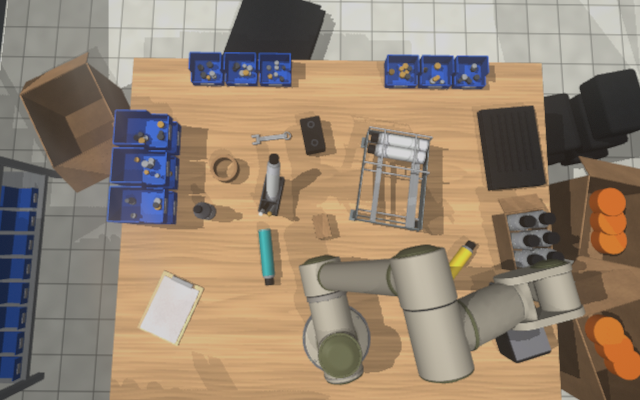

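View pics/side.png

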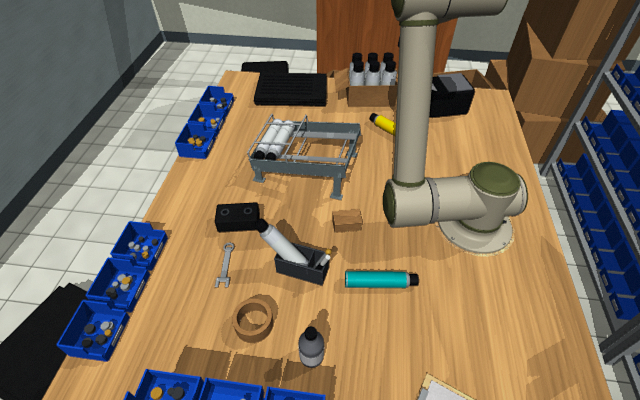

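The top view shows the can leaning in the caddy, cap end at about (272,157) and caddy at (270,197). The dispenser is at (395,180) with two stock cans at its far end. The look-alikes are turquoise at (266,256) and yellow at (463,258). The side view agrees: can at (281,243), lane at (305,147). Next I'll fit the geometry.

```bash
cat > fit.py <<'E'
from h import *
from scipy.optimize import least_squares
np.set_printoptions(precision=4,suppress=True)
def Rlane(yaw,s=np.radians(10)):
    x=np.array([np.cos(yaw)*np.cos(s),np.sin(yaw)*np.cos(s),-np.sin(s)]); y=np.array([-np.sin(yaw),np.cos(yaw),0]); return np.stack([x,y,np.cross(x,y)],1)
def near(p,c,r): return p[np.linalg.norm(p-c,axis=1)<r]
def cyl(p,c0,d0,r=.0225):
    f=lambda v:(np.linalg.norm(np.cross(p-v[:3],v[3:]/np.linalg.norm(v[3:])),axis=1)-r)
    s=least_squares(f,np.r_[c0,d0],loss='soft_l1',f_scale=.002); d=s.x[3:]/np.linalg.norm(s.x[3:])
    c=s.x[:3]; c=c+d*((np.asarray(c0)-c)@d); return c,d,np.median(abs(f(s.x)))
if __name__=='__main__':
    D={n:np.load(n+'.npz') for n in ['top','side']}
    for n in ['top','side','both']:
        A=np.concatenate([D[m]['P'].reshape(-1,3) for m in ([n] if n!='both' else D)]); 
        C=np.concatenate([D[m]['pixels'].reshape(-1,3) for m in ([n] if n!='both' else D)]).astype(int); 
        k=~np.isnan(A[:,0]); A=A[k];C=C[k]
        # can, above caddy rim, body only
        d0=np.array([.6,0,.8]); c0=np.array([.555,.235,.105])
        for it in range(3):
            t=(A-c0)@d0; rad=np.linalg.norm(np.cross(A-c0,d0),axis=1)
            m=(rad<.032)&(A[:,2]>.08)&(t<.05)
            c0,d0,e=cyl(A[m],c0,d0)
        t=(A-c0)@d0; rad=np.linalg.norm(np.cross(A-c0,d0),axis=1); q=(rad<.026)&(A[:,2]>.09)
        dark=q&(C.max(1)<60)
        print(n,'can',m.sum(),c0,d0,'lean',np.degrees(np.arccos(d0[2])),'yaw',np.degrees(np.arctan2(d0[1],d0[0])),e,'tmax',np.sort(t[q])[-8:],'t black',np.percentile(t[dark],[2,50,98]) if dark.any() else None)
        foot=c0+d0*((.0225*np.sin(np.arccos(d0[2]))+.004-c0[2])/d0[2]); print('  foot if on floor',foot,'cap',foot+.2*d0)
        # lane
        v=np.array([.59,-.23,np.radians(-8)])
        L=A[(A[:,0]>.35)&(A[:,0]<.8)&(A[:,1]<-.05)&(A[:,1]>-.42)&(A[:,2]>.04)]
        h=0.
        for it in range(6):
            R=Rlane(v[2]); p=(L-[v[0],v[1],.085])@R
            l=p[(abs(p[:,2])<.006)&(abs(p[:,1]-.051)<.016)&(abs(p[:,0]+.09)<.08)]; r=p[(abs(p[:,2])<.006)&(abs(p[:,1]+.077)<.021)&(abs(p[:,0]+.09)<.08)]
            q=np.r_[l-[0,.051,0],r-[0,-.077,0]]
            a,b=np.polyfit(q[:,0],q[:,1],1); v[2]+=a; v[:2]+=b*np.array([-np.sin(v[2]),np.cos(v[2])])
            s=p[(abs(p[:,1])<.08)&(p[:,2]>.025)&(p[:,2]<.049)&(p[:,0]>.03)&(p[:,0]<.14)]
            x1=.0672; f=lambda w:(np.minimum(abs(np.hypot(s[:,0]-w-x1,s[:,2]-.0225)-.0225),abs(np.hypot(s[:,0]-w-x1-.045,s[:,2]-.0225)-.0225)))
            w=least_squares(f,0,loss='soft_l1',f_scale=.002).x[0]; v[:2]+=w*np.array([np.cos(v[2]),np.sin(v[2])])
        print('  lane',v[:2],np.degrees(v[2]),'n',len(l),len(r),len(s),'runner z',np.median(l[:,2]),np.median(r[:,2]),'y sp',l[:,1].min(),l[:,1].max(),r[:,1].min(),r[:,1].max(),'res',np.median(f(0)))
        R=Rlane(v[2]); p=(L-[v[0],v[1],.085])@R
        s2=near(L,np.array([.655,-.204,.105]),.09); 
        ck=p[(p[:,2]>.02)&(p[:,2]<.036)&(abs(p[:,1])>.09)&(p[:,0]<-.02)]; print('  cheek y',np.percentile(ck[ck[:,1]>0,1],[5,50,95]),np.percentile(ck[ck[:,1]<0,1],[5,50,95]),'xmin',p[:,0].min(), 'sill',np.percentile(p[(abs(p[:,1])<.03)&(p[:,0]<-.16)],[5,50],axis=0))
    for n in D:
        A=D[n]['P'].reshape(-1,3); k=(abs(A[:,0]-.5)<.12)&(abs(A[:,1]-.24)<.09)&(A[:,2]>.068)&(A[:,2]<.078)
        r=cv2.minAreaRect(A[k][:,:2].astype(np.float32)); print(n,'caddy rim rect',k.sum(),r)
E
python3 fit.py
python3 - <<'E'
import cv2
a=cv2.imread('pics/top.png')[110:250,230:450]; b=cv2.imread('pics/side.png')[90:300,210:380]
a=cv2.resize(a,None,fx=3.6,fy=3.6,interpolation=cv2.INTER_CUBIC); cv2.imwrite('pics/c1.png',a)
E
```

```text
top can 227 [0.5652 0.2332 0.0968] [ 0.6128 -0.1123  0.7822] lean 38.53411901725617 yaw -10.38206928985509 0.0009496636805326267 tmax [0.102  0.102  0.1024 0.1024 0.1024 0.1024 0.1039 0.1041] t black [0.078  0.0952 0.1024]
  foot if on floor [0.5035 0.2445 0.018 ] cap [0.626  0.222  0.1745]
  lane [ 0.5908 -0.1913] -8.893000411211442 n 229 384 1006 runner z 0.0006115336889143489 -0.0001818331454270358 y sp 0.03996618009505758 0.061694790562586574 -0.09346397356298294 -0.05802478073109205 res 0.0017174394143667122
  cheek y [0.108  0.1102 0.1119] [-0.1117 -0.1093 -0.1076] xmin -0.19364633724349786 sill [[-0.1933 -0.026  -0.0014]
 [-0.1921  0.0006  0.0103]]
side can 458 [0.5646 0.2321 0.0972] [ 0.6059 -0.1208  0.7863] lean 38.15750544036169 yaw -11.274911964861431 0.0008616543676027225 tmax [0.0996 0.0997 0.0999 0.0999 0.1    0.1001 0.1003 0.1005] t black [0.0777 0.0928 0.1   ]
  foot if on floor [0.5035 0.2443 0.0179] cap [0.6247 0.2201 0.1752]
  lane [ 0.5863 -0.2068] -9.317558556631731 n 79 266 626 runner z -0.00047384282286748355 0.0001619937063961454 y sp 0.05643370834656982 0.066
[... 447 characters left out ...]
7]
  foot if on floor [0.5035 0.2445 0.018 ] cap [0.6253 0.2206 0.1748]
  lane [ 0.5898 -0.1913] -7.680767406673362 n 378 590 1686 runner z 0.00013539863345892557 -0.0002528107146172597 y sp 0.04094083081477962 0.06699350575745681 -0.097991175613504 -0.056008347354065784 res 0.001521956620511718
  cheek y [0.1088 0.1125 0.1158] [-0.1108 -0.1071 -0.1034] xmin -0.19657231291514535 sill [[-0.1941 -0.0274 -0.002 ]
 [-0.1919  0.0012  0.0082]]
top caddy rim rect 163 ((0.5100733637809753, 0.2413853406906128), (0.06695429235696793, 0.13834789395332336), 79.31903839111328)
side caddy rim rect 331 ((0.5089662075042725, 0.2416410595178604), (0.06757457554340363, 0.13883188366889954), 79.98584747314453)
```

View pics/c1.png

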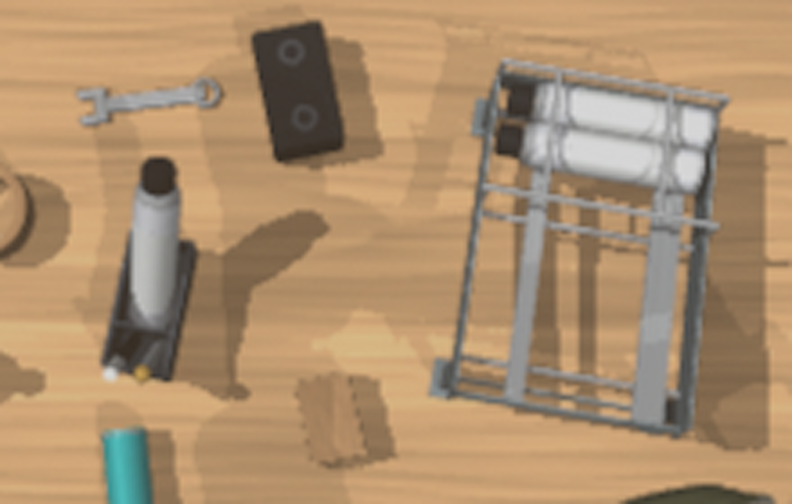

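The enlarged crop confirms the layout: lane yaw is about -9° and the caps point left on the picture (+y). The pens are at the caddy's near end, (110-145,372). The lane fit from the top camera is symmetric: cheeks at ±110 mm, runners at z≈0. The can's foot-to-cap length comes out at 202 mm, which agrees with the given size. Now for the pre-grasp.

```bash
cat > plan.py <<'E'
from h import *
from scipy.spatial.transform import Rotation as Ro
np.set_printoptions(precision=4,suppress=True)
foot=np.array([.5035,.2445,.018]); d=np.array([.609,-.119,.784]); d/=np.linalg.norm(d)
h=np.array([d[0],d[1],0]); h/=np.linalg.norm(h)
def grasp(s=.116,tilt=40,back=.022):
    t=np.radians(tilt); z=np.sin(t)*h-np.array([0,0,np.cos(t)]); y=np.cross([0,0,1],h)*-1
    R=np.stack([np.cross(y,z),y,z],1); return foot+s*d+back*z,R
def cur():
    o=env.observe(); return o['position'],o['tool_rot'],o
def rel(p,R,N,p0=None,R0=None):
    if p0 is None: p0,R0,_=cur()
    w=Ro.from_matrix(R0.T@R).as_rotvec()/N; A=sum(Ro.from_rotvec(w*k).as_matrix() for k in range(N))
    s=np.linalg.solve(A,R0.T@(p-p0))
    path=[p0+R0@(sum((Ro.from_rotvec(w*k).as_matrix() for k in range(n)),np.zeros((3,3)))@s) for n in range(N+1)]
    print(N,'rows: turn',np.degrees(w).round(3),'|',np.linalg.norm(np.degrees(w)).round(2),'shift cm',(s*100).round(3),np.linalg.norm(s*1000).round(1),'path',np.array(path)[::max(1,N//4)].round(3).tolist())
E
python3 - <<'E'
from plan import *
g,R=grasp(); print('grasp',g,R.tolist())
pre=g-.11*R[:,2]; print('pre',pre)
v=np.array([.40,.12,.36])
p0,R0,o=cur()
rel(v,R,20); rel(pre,R,6,v,R)
E
```

```text
grasp [0.588  0.228  0.0921] [[0.7518257685823667, -0.19177540524666084, 0.6308567251270389], [-0.14690848351609465, -0.9814388386152644, -0.12327085433516852], [0.6427876096865393, 0.0, -0.766044443118978]]
pre [0.5186 0.2415 0.1764]
20 rows: turn [-0.642  1.93   1.765] | 2.69 shift cm [ 1.466 -2.924 -0.31 ] 32.9 path [[0.239, -0.495, 0.231], [0.25, -0.332, 0.249], [0.283, -0.174, 0.274], [0.334, -0.022, 0.31], [0.4, 0.12, 0.36]]
6 rows: turn [0. 0. 0.] | 0.0 shift cm [-0.778 -2.367  3.342] 41.7 path [[0.4, 0.12, 0.36], [0.42, 0.14, 0.329], [0.44, 0.161, 0.299], [0.459, 0.181, 0.268], [0.479, 0.201, 0.238], [0.499, 0.221, 0.207], [0.519, 0.242, 0.176]]
```

```bash
python3 - <<'E'
from plan import *
g,R=grasp(); p0,R0,o=cur()
a=np.array([.36,-.33,.36]); v=np.array([.40,.12,.36])
rel(a,R0,10); rel(v,R,20,a,R0)
E
```

```text
10 rows: turn [0. 0. 0.] | 0.0 shift cm [ 1.807 -0.963 -1.287] 24.2 path [[0.239, -0.495, 0.231], [0.263, -0.462, 0.257], [0.287, -0.429, 0.283], [0.312, -0.396, 0.309], [0.336, -0.363, 0.334], [0.36, -0.33, 0.36]]
20 rows: turn [-0.642  1.93   1.765] | 2.69 shift cm [ 0.54  -2.232  0.095] 23.0 path [[0.36, -0.33, 0.36], [0.343, -0.217, 0.355], [0.345, -0.102, 0.351], [0.364, 0.011, 0.352], [0.4, 0.12, 0.36]]
```

jog_arm(plan="0 0 0 1.8 -1 -1.3 0;0 0 0 1.8 -1 -1.3 0;0 0 0 1.8 -1 -1.3 0;0 0 0 1.8 -1 -1.3 0;0 0 0 1.8 -1 -1.3 0;0 0 0 1.8 -1 -1.3 0;0 0 0 1.8 -1 -1.3 0;0 0 0 1.8 -1 -1.3 0;0 0 0 1.8 -1 -1.3 0;0 0 0 1.8 -1 -1.3 0", grip_force=60)

```text
time_s: 3.13
position: [0.3582, -0.326, 0.3621]
tool_rot: [[0.901, 0.435, 0.0], [0.435, -0.901, -0.0], [0.0, 0.0, -1.0]]
ft_force: [0.7, -0.7, -0.1]
grip_width: 0.0856
gripper_force: 0.0
```

jog_arm(plan="-0.6 1.9 1.8 0.5 -2.2 0.1 0;-0.6 1.9 1.8 0.5 -2.2 0.1 0;-0.6 1.9 1.8 0.5 -2.2 0.1 0;-0.6 1.9 1.8 0.5 -2.2 0.1 0;-0.6 1.9 1.8 0.5 -2.2 0.1 0;-0.6 1.9 1.8 0.5 -2.2 0.1 0;-0.6 1.9 1.8 0.5 -2.2 0.1 0;-0.6 1.9 1.8 0.5 -2.2 0.1 0;-0.6 1.9 1.8 0.5 -2.2 0.1 0;-0.6 1.9 1.8 0.5 -2.2 0.1 0")

```text
time_s: 3.97
position: [0.34, -0.102, 0.3522]
tool_rot: [[0.932, 0.121, 0.341], [0.131, -0.991, -0.006], [0.338, 0.05, -0.94]]
ft_force: [0.9, -0.4, -0.1]
grip_width: 0.0856
gripper_force: 0.0
```

jog_arm(plan="-0.6 1.9 1.8 0.5 -2.2 0.1 0;-0.6 1.9 1.8 0.5 -2.2 0.1 0;-0.6 1.9 1.8 0.5 -2.2 0.1 0;-0.6 1.9 1.8 0.5 -2.2 0.1 0;-0.6 1.9 1.8 0.5 -2.2 0.1 0;-0.6 1.9 1.8 0.5 -2.2 0.1 0;-0.6 1.9 1.8 0.5 -2.2 0.1 0;-0.6 1.9 1.8 0.5 -2.2 0.1 0;-0.6 1.9 1.8 0.5 -2.2 0.1 0;-0.6 1.9 1.8 0.5 -2.2 0.1 0")

```text
time_s: 4.8
position: [0.3935, 0.1167, 0.361]
tool_rot: [[0.756, -0.199, 0.624], [-0.163, -0.98, -0.115], [0.634, -0.015, -0.773]]
ft_force: [-0.0, -0.7, 0.1]
grip_width: 0.0856
gripper_force: 0.0
```

```bash
python3 - <<'E'
from plan import *
g,R=grasp(); p,R0,o=cur(); print(o['time_s'],p,R0,o['q'])
rel(g-.11*R[:,2],R,10)
E
```

```text
4.8 [0.3935 0.1167 0.361 ] [[ 0.756  -0.1988  0.6237]
 [-0.1631 -0.9799 -0.1146]
 [ 0.6339 -0.0151 -0.7732]] [  6.8234 -11.149  100.1692 -13.4864  53.6775 112.9368]
10 rows: turn [-0.04   0.065 -0.087] | 0.12 shift cm [-0.429 -1.454  2.058] 25.6 path [[0.394, 0.117, 0.361], [0.419, 0.142, 0.324], [0.443, 0.167, 0.287], [0.469, 0.192, 0.25], [0.494, 0.217, 0.213], [0.519, 0.242, 0.176]]
```

jog_arm(plan="0 0 -0.1 -0.4 -1.5 2.1 0;0 0 -0.1 -0.4 -1.5 2.1 0;0 0 -0.1 -0.4 -1.5 2.1 0;0 0.1 -0.1 -0.4 -1.5 2.1 0;0 0.1 -0.1 -0.4 -1.5 2.1 0;0 0.1 -0.1 -0.4 -1.5 2.1 0;-0.1 0.1 -0.1 -0.5 -1.4 2 0;-0.1 0.1 -0.1 -0.5 -1.4 2 0;-0.1 0.1 -0.1 -0.5 -1.3 2 0;0 0 0 0 0 0 0")

```text
time_s: 5.63
position: [0.5058, 0.2291, 0.1894]
tool_rot: [[0.758, -0.189, 0.624], [-0.144, -0.982, -0.123], [0.636, 0.003, -0.771]]
ft_force: [-0.8, 0.1, -0.5]
grip_width: 0.0855
gripper_force: 0.0
```

```bash
python3 - <<'E'
from plan import *
g,R=grasp(); p,R0,o=cur(); print(o['time_s'],p,R0,o['q'])
rel(g-.11*R[:,2],R,2)
rel(g,R,10)
im=cam('wrist'); P=cloud(im)
cv2.imwrite('pics/w1.png',im['pixels'][...,::-1])
from fit import cyl
A=P.reshape(-1,3); A=A[~np.isnan(A[:,0])]; c0,d0=foot+.1*d,d
for it in range(3):
    t=(A-c0)@d0; rad=np.linalg.norm(np.cross(A-c0,d0),axis=1)
    m=(rad<.032)&(A[:,2]>.085)&(t<.05); c0,d0,e=cyl(A[m],c0,d0)
print(m.sum(),c0,d0,e,np.degrees(np.arccos(d0[2])),'offset at s=.116',[ (lambda q:q)(c0+d0*k) for k in [0,.016]],'model',foot+.1*d,foot+.116*d)
E
```

```text
5.6333 [0.5058 0.2291 0.1894] [[ 0.7579 -0.189   0.6244]
 [-0.1439 -0.982  -0.1225]
 [ 0.6364  0.003  -0.7714]] [ 21.3048  16.8066 101.3208 -38.614   33.1271 149.5984]
2 rows: turn [0.014 0.24  0.117] | 0.27 shift cm [-0.02  -0.734  0.828] 11.1 path [[0.506, 0.229, 0.189], [0.512, 0.235, 0.183], [0.519, 0.242, 0.176]]
10 rows: turn [0.003 0.048 0.023] | 0.05 shift cm [ 0.001 -0.147  1.266] 12.7 path [[0.506, 0.229, 0.189], [0.522, 0.229, 0.17], [0.539, 0.229, 0.15], [0.555, 0.228, 0.131], [0.572, 0.228, 0.112], [0.588, 0.228, 0.092]]
4011 [0.5641 0.231  0.0964] [ 0.6106 -0.1128  0.7838] 0.0002976898461666752 38.38631640434908 offset at s=.116 [array([0.5641, 0.231 , 0.0964]), array([0.5739, 0.2292, 0.109 ])] model [0.5644 0.2326 0.0964] [0.5742 0.2307 0.109 ]
```

View pics/w1.png

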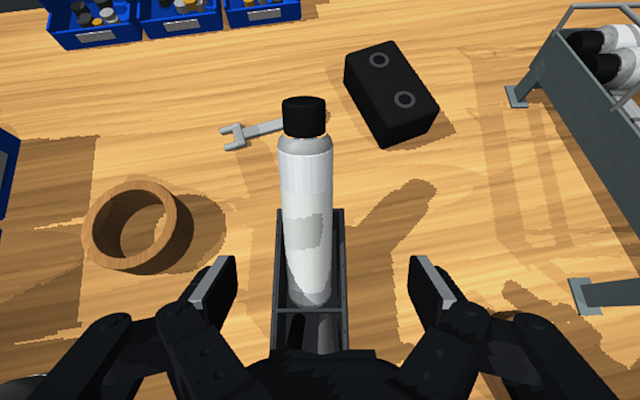

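The wrist view shows the can upright, cap at (303,117), centred between the open fingers, with the pens behind the divider near (310,335). Joint 6 is at 150°, close to its limit, so I'll fit the kinematics to check reach and ranges.

```bash
cat > kin.py <<'E'
import numpy as np, json
from scipy.spatial.transform import Rotation as Ro
from scipy.optimize import least_squares
D=[([-76.5653,21.8054,74.3343,.0002,83.8582,-12.3348],[.2391,-.4953,.2313],[[.9006,.4348,0],[.4348,-.9006,0],[0,0,-1]]),
([6.8234,-11.149,100.1692,-13.4864,53.6775,112.9368],[.3935,.1167,.361],[[.756,-.1988,.6237],[-.1631,-.9799,-.1146],[.6339,-.0151,-.7732]]),
([21.3048,16.8066,101.3208,-38.614,33.1271,149.5984],[.5058,.2291,.1894],[[.7579,-.189,.6244],[-.1439,-.982,-.1225],[.6364,.003,-.7714]])]
def fk(q,k):
    q=np.radians(q); a,h,L1,e,L2,Lt,y0=k
    Rf=(Ro.from_euler('ZY',[q[0],q[1]+q[2]])); 
    R=Rf*Ro.from_euler('ZYZ',[q[3],q[4],q[5]+np.pi/2*C[0]])
    W=Ro.from_euler('Z',q[0]).apply([a,y0,h])+Ro.from_euler('ZY',[q[0],q[1]]).apply([0,0,L1])+Rf.apply([e,0,L2])
    return W+R.apply([0,0,Lt]),R.as_matrix()
C=[0]
best=None
for c in range(4):
    C[0]=c; er=sum(np.abs(fk(q,[0]*7)[1]-np.array(R)).max() for q,p,R in D); 
    if best is None or er<best[0]: best=(er,c)
C[0]=best[1]
s=least_squares(lambda k:np.r_[np.concatenate([fk(q,k)[0]-p for q,p,R in D]),1e-3*(k-np.array([0,.35,.4,0,.4,.25,0]))],[0,.35,.4,0,.4,.25,0]); K=s.x
lo=np.array([-178.18,-50.72,12.68,-81.47,9.98,-165.26]); hi=np.array([178.18,133.34,142.11,261.47,163.14,165.26])
def ik(p,R,q0):
    f=lambda q:np.r_[(fk(q,K)[0]-p)*10,(fk(q,K)[1]-R).ravel()]
    r=least_squares(f,q0,x_scale=50); return r.x,np.linalg.norm(r.fun)
if __name__=='__main__':
    print(best,K.round(4),[np.round(fk(q,K)[0]-p,4) for q,p,R in D])
E
python3 kin.py; python3 - <<'E'
from plan import *; import kin
q=kin.D[2][0]
for tilt in (40,32,25):
    g,R=grasp(tilt=tilt); qq=q
    for b in (.11,.05,0): qq,e=kin.ik(g-b*R[:,2],R,qq); print(tilt,b,qq.round(1),round(e,4))
    for u in (.05,.1,.13): q2,e=kin.ik(g+u*d,R,qq); print('  up',u,q2.round(1),round(e,4))
E
```

```text
(np.float64(0.000137576256410199), 1) [-1.000e-04  1.300e-01  5.373e-01  1.030e-01  3.509e-01  2.576e-01
  1.175e-01] [array([0., 0., 0.]), array([ 0., -0., -0.]), array([ 0., -0., -0.])]
40 0.11 [ 22.3  19.5 100.1 -41.4  32.3 153.5] 0.0
40 0.05 [ 19.7  25.7  99.4 -46.9  26.8 158.1] 0.0
40 0 [ 17.8  31.   98.  -52.2  23.1 162.7] 0.0
  up 0.05 [ 16.1  29.2  92.1 -39.4  27.5 147.5] 0.0
  up 0.1 [ 14.6  28.2  85.6 -30.8  32.9 136.7] 0.0
  up 0.13 [ 13.7  27.9  81.4 -27.   36.4 131.7] 0.0
32 0.11 [ 19.7  19.6  93.9 -24.4  40.9 135.7] 0.0
32 0.05 [ 17.8  25.5  94.3 -26.8  34.5 137.6] 0.0
32 0 [ 16.3  30.7  93.8 -29.4  29.8 139.7] 0.0
  up 0.05 [ 14.8  29.3  87.5 -23.1  36.  131.4] 0.0
  up 0.1 [ 13.4  28.7  80.7 -18.9  42.5 125.3] 0.0
  up 0.13 [ 12.6  28.7  76.3 -17.1  46.5 122.3] 0.0
25 0.11 [ 17.5  20.7  88.1 -15.3  50.  126.2] 0.0
25 0.05 [ 16.1  26.1  89.5 -16.4  43.  127.1] 0.0
25 0 [ 15.   31.   89.8 -17.7  37.8 128.1] 0.0
  up 0.05 [ 13.6  30.   83.3 -14.5  44.6 123.1] 0.0
  up 0.1 [ 12.3  29.8  76.2 -12.4  51.5 119.2] 0.0
  up 0.13 [ 11.6  30.   71.6 -11.4  55.7 117.2] 0.0
```

```bash
sed -i 's/^foot=.*/foot=np.array([.5033,.2434,.018]); d=np.array([.610,-.116,.784]); d\/=np.linalg.norm(d)/; s/s=.116,tilt=40/s=.118,tilt=32/' plan.py; python3 - <<'E'
from plan import *; import kin
g,R=grasp(); p,R0,o=cur(); pre=g-.06*R[:,2]
print(g,pre,R)
rel(pre,R,8); rel(g,R,6,pre,R)
E
```

```text
[0.5867 0.2275 0.0918] [0.5555 0.2335 0.1427] [[ 0.8331 -0.1868  0.5206]
 [-0.1584 -0.9824 -0.099 ]
 [ 0.5299  0.     -0.848 ]]
8 rows: turn [ 0.024 -0.949 -0.003] | 0.95 shift cm [ 0.129 -0.18   0.846] 8.7 path [[0.505, 0.229, 0.191], [0.518, 0.23, 0.18], [0.531, 0.231, 0.168], [0.544, 0.232, 0.155], [0.555, 0.233, 0.143]]
6 rows: turn [0. 0. 0.] | 0.0 shift cm [-0. -0.  1.] 10.0 path [[0.555, 0.233, 0.143], [0.561, 0.232, 0.134], [0.566, 0.231, 0.126], [0.571, 0.231, 0.117], [0.576, 0.23, 0.109], [0.582, 0.229, 0.1], [0.587, 0.228, 0.092]]
```

jog_arm(plan="0 -0.9 0 0.1 -0.2 0.8 0;0 -0.9 0 0.1 -0.2 0.8 0;0 -0.9 0 0.1 -0.2 0.8 0;0 -1 0 0.1 -0.2 0.8 0;0 -1 0 0.1 -0.2 0.9 0;0 -1 0 0.2 -0.2 0.9 0;0 -1 0 0.2 -0.1 0.9 0;0 -1 0 0.2 -0.1 0.9 0;0 0 0 0 0 0 0;0 0 0 0 0 0 0")

```text
time_s: 6.52
position: [0.5563, 0.2321, 0.1458]
tool_rot: [[0.831, -0.19, 0.522], [-0.161, -0.982, -0.101], [0.532, -0.0, -0.847]]
ft_force: [-0.3, -0.0, -0.4]
grip_width: 0.0854
gripper_force: 0.0
```

```bash
python3 - <<'E'
from plan import *
g,R=grasp(); p,R0,o=cur(); print(p,o['q'])
rel(g,R,6); rel(g,R,1)
E
```

```text
[0.5563 0.2321 0.1458] [ 17.7221  24.1504  94.0137 -25.8868  35.8053 136.3572]
6 rows: turn [ 0.019 -0.022 -0.03 ] | 0.04 shift cm [-0.043 -0.022  1.033] 10.3 path [[0.556, 0.232, 0.146], [0.561, 0.231, 0.137], [0.566, 0.231, 0.128], [0.572, 0.23, 0.119], [0.577, 0.229, 0.11], [0.582, 0.228, 0.101], [0.587, 0.228, 0.092]]
1 rows: turn [ 0.111 -0.134 -0.18 ] | 0.25 shift cm [-0.264 -0.134  6.201] 62.1 path [[0.556, 0.232, 0.146], [0.587, 0.228, 0.092]]
```

jog_arm(plan="0 0 0 0 0 1 0;0 0 0 0 0 1 0;0 0 0 -0.1 0 1 0;0 0 0 -0.1 0 1.1 0;0 0 0 0 -0.1 1.1 0;0 0 0 0 0 1 0;0 0 0 0 0 0 0;0 0 0 0 0 0 0")

```text
time_s: 7.18
position: [0.5873, 0.2274, 0.0902]
tool_rot: [[0.833, -0.19, 0.52], [-0.161, -0.982, -0.102], [0.53, 0.001, -0.848]]
ft_force: [-0.4, 0.3, 0.4]
grip_width: 0.0851
gripper_force: 0.0
```

```bash
python3 - <<'E'
from plan import *
from fit import cyl
g,R=grasp(); p,R0,o=cur(); print(p,g,o['ft_force'],o['q'])
im=cam('wrist'); P=cloud(im); A=P.reshape(-1,3); A=A[~np.isnan(A[:,0])]; c0,d0=foot+.13*d,d
for it in range(3):
    t=(A-c0)@d0; rad=np.linalg.norm(np.cross(A-c0,d0),axis=1)
    m=(rad<.026)&(A[:,2]>.08)&(t<.03); c0,d0,e=cyl(A[m],c0,d0)
print(m.sum(),c0,d0,e)
q=(c0-p)@R0; dd=d0@R0; print('can axis in tool frame at',q,dd,'at tool z -.022:', q+dd*((-.022-q[2])/dd[2]))
E
```

```text
[0.5873 0.2274 0.0902] [0.5867 0.2275 0.0918] [-0.4321  0.3418  0.3552] [ 16.1445  30.7486  93.6294 -29.1826  29.7963 139.2912]
9363 [0.5825 0.2278 0.1199] [ 0.6133 -0.1139  0.7816] 0.0001953590778228341
can axis in tool frame at [ 0.0117  0.0005 -0.0276] [ 0.9432 -0.0039 -0.3323] at tool z -.022: [-0.0043  0.0006 -0.022 ]
```

jog_arm(plan="0 0 0 0 0 0 60;0 0 0 0 0 0 90;0 0 0 0 0 0 120;0 0 0 0 0 0 140;0 0 0 0 0 0 160;0 0 0 0 0 0 180;0 0 0 0 0 0 200;0 0 0 0 0 0 200", grip_force=50)

```text
time_s: 7.9
position: [0.5873, 0.2277, 0.0913]
tool_rot: [[0.832, -0.19, 0.522], [-0.161, -0.982, -0.101], [0.531, 0.0, -0.847]]
ft_force: [-1.5, 1.1, 2.3]
grip_width: 0.0437
gripper_force: 50.5
```

```bash
python3 - <<'E'
from plan import *; import kin
p,R0,o=cur(); print(p,o['grip_width'],o['gripper_force'],o['ft_force'],o['wrist_torque'],o['q'])
e=d+np.array([0,0,.12]); e/=np.linalg.norm(e)
print(R0.T@(e)*1.2, 'end 13cm', kin.ik(p+.13*e,R0,o['q'])[0].round(1))
E
```

```text
[0.5873 0.2277 0.0913] 0.04367189290124066 50.545527935028076 [-1.5106  1.0884  2.3218] [0.2389 0.1915 0.0218] [ 16.1716  30.651   93.6237 -29.1779  29.7902 139.2908]
[ 1.1011 -0.0018 -0.477 ] end 13cm [ 12.8  27.9  76.6 -17.1  46.9 122.3]
```

jog_arm(plan="0 0 0 0.4 0 -0.2 200;0 0 0 0.5 0 -0.2 200;0 0 0 0.7 0 -0.3 200;0 0 0 0.9 0 -0.4 200;0 0 0 1.1 0 -0.5 200;0 0 0 1.1 0 -0.5 200;0 0 0 1.1 0 -0.5 200;0 0 0 1.1 0 -0.5 200;0 0 0 1.1 0 -0.5 200;0 0 0 1.1 0 -0.5 200")

```text
time_s: 8.73
position: [0.6422, 0.2168, 0.1751]
tool_rot: [[0.832, -0.19, 0.521], [-0.161, -0.982, -0.101], [0.531, 0.0, -0.847]]
ft_force: [0.4, 0.5, -2.4]
grip_width: 0.0438
gripper_force: 50.8
```

jog_arm(plan="0 0 0 1.1 0 -0.5 200;0 0 0 1.1 0 -0.5 200;0 0 0 1.1 0 -0.7 200;0 0 0 1 0 -0.8 200;0 0 0 0.6 0 -0.8 200;0 0 0 0.2 0 -0.3 200;0 0 0 0 0 0 200;0 0 0 0 0 0 200")

```text
time_s: 9.4
position: [0.6649, 0.2125, 0.2313]
tool_rot: [[0.833, -0.19, 0.521], [-0.161, -0.982, -0.101], [0.53, 0.001, -0.848]]
ft_force: [0.4, 0.2, -2.1]
grip_width: 0.0438
gripper_force: 50.9
```

```bash
python3 - <<'E'
from plan import *
from fit import cyl
p,R0,o=cur(); print(o['time_s'],p,o['grip_width'],o['gripper_force'],o['ft_force'],o['q'])
im=cam('side'); P=cloud(im); cv2.imwrite('pics/s2.png',cv2.resize(im['pixels'][150:350,180:420,::-1],None,fx=3,fy=3))
A=P.reshape(-1,3); k=(abs(A[:,0]-.5)<.12)&(abs(A[:,1]-.24)<.09)&(A[:,2]>.068)&(A[:,2]<.078)
print(cv2.minAreaRect(A[k][:,:2].astype(np.float32)))
im=cam('wrist'); P=cloud(im); A=P.reshape(-1,3); A=A[~np.isnan(A[:,0])]; d0=R0@np.array([.943,0,-.332]); c0=p-.022*R0[:,2]
for it in range(3):
    t=(A-c0)@d0; rad=np.linalg.norm(np.cross(A-c0,d0),axis=1)
    m=(rad<.026)&(abs(t)<.04); c0,d0,e=cyl(A[m],c0,d0)
t=(A-c0)@d0; rad=np.linalg.norm(np.cross(A-c0,d0),axis=1); m=rad<.025
q=(c0-p)@R0; print('tool frame',q,d0@R0,e,'t range',np.percentile(t[m],[.5,99.5]),t[m].max())
E
```

```text
9.4 [0.6649 0.2125 0.2313] 0.04375523454611315 50.85361897945404 [ 0.4412  0.1865 -2.0726] [ 12.5562  26.7065  72.9263 -15.6882  51.6054 120.1081]
((0.5087248682975769, 0.24034762382507324), (0.06944169104099274, 0.13964860141277313), 79.93236541748047)
tool frame [ 0.      0.0003 -0.0219] [ 0.9439 -0.0088 -0.33  ] 0.00021942616232720202 t range [-0.0302  0.0819] 0.08229243310691604
```

View pics/s2.png

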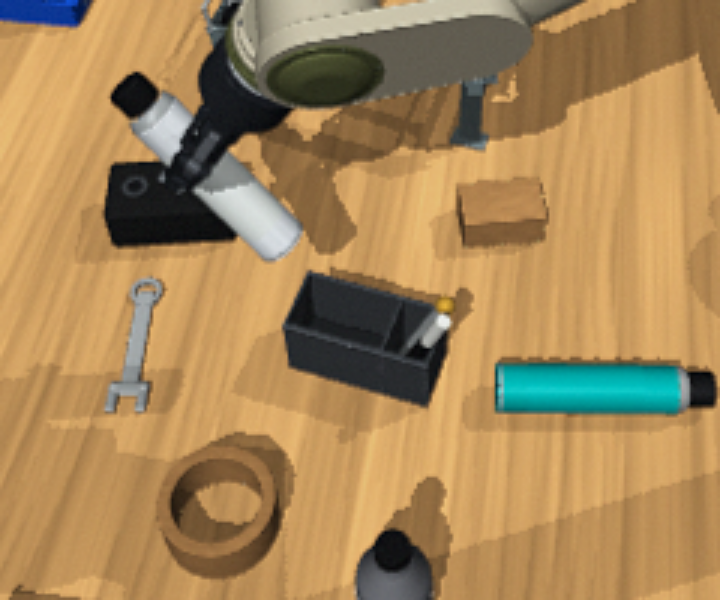

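The side view shows the can clear of the caddy, which hasn't moved; both pens are still in it at (440,315). The can axis in the tool frame matches the model. Next is the transfer to hover above the lane.

```bash
cat > lanep.py <<'E'
from plan import *; import kin
from fit import Rlane
LO=np.array([.5908,-.1913,.085]); LR=Rlane(np.radians(-8.9))
dt=np.array([.9439,-.0088,-.33]); dt/=np.linalg.norm(dt); ct=np.array([0,.0003,-.0219]); mt=ct-.018*dt  # can axis dir, mid, in tool frame
def place(x=-.11,y=0,z=.0225):
    # tool frame triad: dt, yt perp, -> lane y, lane x
    yt=np.array([0,1,0])-dt[1]*dt; yt/=np.linalg.norm(yt)
    B=np.stack([yt,dt,np.cross(yt,dt)],1)   # -> lane x,y,z
    R=LR@B.T; return LO+LR@np.array([x,y,z])-R@mt,R
E
python3 - <<'E'
from lanep import *
p0,R0,o=cur(); p1,R1=place(z=.16); pf,_=place(); print(p1,pf,R1)
via=np.array([.52,.0,.36]); print(R0.T@(via-p0)*100)
from scipy.spatial.transform import Slerp
S=Slerp([0,1],Ro.from_matrix([R0,R1])); Rm=S(.5).as_matrix()
rel(via,Rm,10); rel(p1,R1,10,via,Rm)
q=o['q']
for p,R in [(via,Rm),(p1,R1),(pf,R1)]: q,e=kin.ik(p,R,q); print(q.round(1),round(e,4))
E
```

```text
[ 0.509  -0.1676  0.2414] [ 0.4854 -0.1639  0.106 ] [[ 0.0975  0.9716 -0.2158]
 [ 0.9402 -0.161  -0.3002]
 [-0.3265 -0.1736 -0.9291]]
[ -1.8071  23.6313 -16.3314]
10 rows: turn [ 0.925 -2.371 -4.668] | 5.32 shift cm [-1.346  2.045 -1.702] 29.8 path [[0.665, 0.213, 0.231], [0.619, 0.179, 0.247], [0.58, 0.139, 0.268], [0.55, 0.095, 0.295], [0.53, 0.048, 0.326], [0.52, -0.0, 0.36]]
10 rows: turn [ 0.925 -2.371 -4.668] | 5.32 shift cm [-1.318  0.8    1.386] 20.7 path [[0.52, 0.0, 0.36], [0.512, -0.03, 0.333], [0.507, -0.063, 0.308], [0.504, -0.097, 0.284], [0.505, -0.132, 0.262], [0.509, -0.168, 0.241]]
[-12.6  12.   68.   -0.9  92.8  41.1] 0.0
[-20.9  24.3  71.6 -20.9  89.8 -12.1] 0.0
[-21.5  30.   86.8 -22.4  70.3  -4.8] 0.0
```

jog_arm(plan="0.5 -1.2 -2.3 -0.7 1 -0.9 200;0.9 -2.4 -4.7 -1.3 2 -1.7 200;0.9 -2.4 -4.7 -1.3 2 -1.7 200;0.9 -2.4 -4.7 -1.3 2 -1.7 200;0.9 -2.4 -4.7 -1.3 2 -1.7 200;0.9 -2.4 -4.7 -1.3 2 -1.7 200;0.9 -2.4 -4.7 -1.3 2 -1.7 200;0.9 -2.4 -4.7 -1.3 2 -1.7 200;0.9 -2.4 -4.7 -1.3 2 -1.7 200;0.9 -2.4 -4.7 -1.3 2 -1.7 200")

```text
time_s: 10.33
position: [0.5239, 0.0158, 0.3543]
tool_rot: [[0.82, 0.556, 0.137], [0.566, -0.823, -0.041], [0.09, 0.111, -0.99]]
ft_force: [0.7, -0.4, -1.5]
grip_width: 0.0434
gripper_force: 51.1
```

```bash
python3 - <<'E'
from lanep import *
p0,R0,o=cur(); p1,R1=place(z=.14); print(p0,o['q'],o['gripper_force'])
rel(p1,R1,12)
E
```

```text
[0.5239 0.0158 0.3543] [-10.793   12.069   68.825   -0.8554  90.9214  44.7938] 51.09095871448517
12 rows: turn [ 0.807 -2.04  -4.052] | 4.61 shift cm [-1.225  0.691  1.288] 19.1 path [[0.524, 0.016, 0.354], [0.512, -0.025, 0.316], [0.504, -0.07, 0.282], [0.502, -0.118, 0.25], [0.506, -0.167, 0.222]]
```

jog_arm(plan="0.8 -2 -4.1 -1.2 0.7 1.3 200;0.8 -2 -4.1 -1.2 0.7 1.3 200;0.8 -2 -4.1 -1.2 0.7 1.3 200;0.8 -2 -4.1 -1.2 0.7 1.3 200;0.8 -2 -4.1 -1.2 0.7 1.3 200;0.8 -2 -4.1 -1.2 0.7 1.3 200;0.8 -2 -4.1 -1.2 0.7 1.3 200;0.8 -2 -4.1 -1.2 0.7 1.3 200;0.8 -2 -4.1 -1.2 0.7 1.3 200;0.8 -2 -4.1 -1.2 0.7 1.3 200")

```text
time_s: 11.17
position: [0.506, -0.1324, 0.2372]
tool_rot: [[0.241, 0.955, -0.17], [0.931, -0.277, -0.236], [-0.273, -0.102, -0.957]]
ft_force: [-0.3, 0.4, -1.2]
grip_width: 0.0438
gripper_force: 51.1
```

jog_arm(plan="0.8 -2.1 -4 -1.3 0.7 1.3 200;0.8 -2.1 -4 -1.3 0.7 1.3 200;0 0 0 0 0 0 200;0 0 0 0 0 0 200;0 0 0 0 0 0 200")

```text
time_s: 11.58
position: [0.5096, -0.1655, 0.2196]
tool_rot: [[0.098, 0.973, -0.207], [0.942, -0.158, -0.297], [-0.322, -0.166, -0.932]]
ft_force: [0.1, 0.6, -1.2]
grip_width: 0.044
gripper_force: 51.2
```

```bash
cat > look.py <<'E'
from lanep import *
from fit import cyl
def canfit(A,c0,d0,rmax=.026,tm=.1):
    for it in range(4):
        t=(A-c0)@d0; rad=np.linalg.norm(np.cross(A-c0,d0),axis=1)
        m=(rad<rmax)&(rad>.018)&(t<.05)&(t>-tm); c0,d0,e=cyl(A[m],c0,d0)
    t=(A-c0)@d0; rad=np.linalg.norm(np.cross(A-c0,d0),axis=1)
    return c0,d0,e,m.sum(),np.percentile(t[(rad<.027)&(abs(t)<.12)],[.3,99.7])
if __name__=='__main__':
    p0,R0,o=cur(); print(o['time_s'],p0,o['q'],o['gripper_force'],o['ft_force'])
    for n in ['top','side','wrist']:
        im=cam(n); A=cloud(im).reshape(-1,3); A=A[~np.isnan(A[:,0])]
        c,dd,e,k,tr=canfit(A,p0+R0@mt,R0@dt); L=(c-LO)@LR; dl=dd@LR
        print(n,'can in lane',L,dl,'e',e,k,'t',tr)
        p=(A-LO)@LR; 
        for a,b in [(.051,.006),(-.077,.011)]:
            s=p[(abs(p[:,1]-a)<b)&(abs(p[:,2])<.012)&(p[:,0]>-.17)&(p[:,0]<.03)]; print('  runner z',len(s),np.median(s[:,2]) if len(s) else None, np.polyfit(s[:,0],s[:,2],1) if len(s)>20 else None)
        for sg in (1,-1):
            s=p[(sg*p[:,1]>.1)&(sg*p[:,1]<.125)&(p[:,2]>.024)&(p[:,2]<.034)&(p[:,0]>-.17)&(p[:,0]<.03)]; print('  cheek',len(s),np.percentile(s[:,1],[5,50,95]) if len(s) else None,np.polyfit(s[:,0],s[:,1],1) if len(s)>20 else None)
        cv2.imwrite(f'pics/{n}_h.png',im['pixels'][...,::-1])
E
python3 look.py
```

```text
11.5833 [ 0.5096 -0.1655  0.2196] [-20.8694  25.0699  74.0071 -20.6316  86.5435 -10.9582] 51.168529987335205 [ 0.0733  0.5802 -1.1959]
top can in lane [-0.1052  0.0021  0.1392] [-0.0054  0.9997  0.0229] e 0.0011567388887709917 456 t [-0.0976  0.1015]
  runner z 0 None None
  runner z 234 0.0005099454357044546 [-0.0045 -0.0001]
  cheek 1 [0.1085 0.1085 0.1085] None
  cheek 60 [-0.1118 -0.1093 -0.1075] [-0.0007 -0.1096]
side can in lane [-0.1067  0.0021  0.139 ] [-0.0026  0.9998  0.0188] e 0.0007265404527512717 122 t [-0.095   0.1035]
  runner z 133 -0.0006520036289687006 [ 0.0001 -0.0007]
  runner z 177 -0.00026075284228374823 [ 0.0011 -0.0005]
  cheek 114 [0.1069 0.1099 0.1135] [-0.001  0.11 ]
  cheek 56 [-0.1142 -0.1091 -0.1057] [-0.0014 -0.1096]
wrist can in lane [-0.1061  0.0021  0.1394] [-0.0037  1.      0.0061] e 0.00021528755824024547 7978 t [-0.0154  0.1002]
  runner z 2446 8.168608260907766e-05 [0.0002 0.    ]
  runner z 1194 8.483275010423043e-05 [-0.0011 -0.    ]
  cheek 2855 [0.1059 0.1081 0.1097] [-0.0004  0.108 ]
  cheek 301 [-0.1133 -0.1109 -0.1096] [-0.0099 -0.1111]
```

View pics/wrist_h.png

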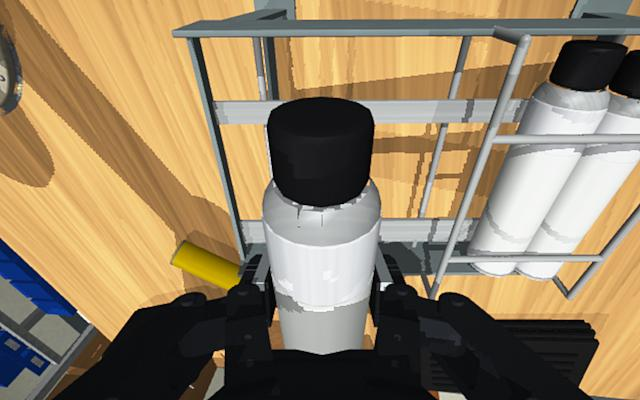

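The wrist view shows the can hovering square over the open part of the lane with its cap to +y, like the stock cans at (590,60). The first hoop is clear, on the right at (480,150). All three cameras put the can at lane (-106, about 2-4, 139) mm, tilted no more than 0.02 rad.

```bash
python3 - <<'E'
from lanep import *
p0,R0,o=cur()
# measured can in lane: mid (-.106,.004,.139), axis z tilt ~.012
m=np.array([-.106,.004,.139])
tgt=np.array([-.106,.0005,.030])
Rc=Ro.from_rotvec(LR@np.array([-.012,0,0])).as_matrix()   # lift foot: rotate about lane x
mt_=R0.T@(LO+LR@m-p0); R=Rc@R0; p=LO+LR@tgt-R@mt_
print(R.T@LR)   # lane axes in tool
rel(p,R,9); rel(p,R,1)
E
```

```text
[[ 0.0074  0.9412 -0.3379]
 [ 1.     -0.0048  0.0085]
 [ 0.0064 -0.3379 -0.9412]]
9 rows: turn [-0.001 -0.076 -0.   ] | 0.08 shift cm [ 0.363 -0.01   1.157] 12.1 path [[0.51, -0.166, 0.22], [0.505, -0.166, 0.196], [0.501, -0.166, 0.172], [0.497, -0.166, 0.148], [0.493, -0.166, 0.125]]
1 rows: turn [-0.005 -0.688 -0.004] | 0.69 shift cm [ 3.209 -0.09  10.434] 109.2 path [[0.51, -0.166, 0.22], [0.49, -0.166, 0.113]]
```

jog_arm(plan="0 -0.1 0 0.2 0 0.6 200;0 -0.1 0 0.4 0 1.2 200;0 -0.1 0 0.4 0 1.2 200;0 -0.1 0 0.4 0 1.2 200;0 -0.1 0 0.4 0 1.2 200;0 -0.1 0 0.4 0 1.2 200;0 -0.1 0 0.4 0 1.2 200;0 0 0 0.3 0 1.2 200;0 0 0 0.3 0 0.9 200;0 0 0 0 0 0.5 200")

```text
time_s: 12.57
position: [0.4903, -0.1672, 0.111]
tool_rot: [[0.094, 0.973, -0.21], [0.938, -0.157, -0.309], [-0.334, -0.169, -0.928]]
ft_force: [-0.1, 0.1, -0.9]
grip_width: 0.044
gripper_force: 51.2
```

jog_arm(plan="0 0 0 0 0 0 200;0 0 0 0 0 0 200;0 0 0 0 0 0 200")

```text
time_s: 12.82
position: [0.4913, -0.1678, 0.1128]
tool_rot: [[0.095, 0.974, -0.208], [0.938, -0.157, -0.31], [-0.335, -0.166, -0.928]]
ft_force: [-0.3, -0.5, -1.4]
grip_width: 0.0438
gripper_force: 51.2
```

```bash
python3 look.py | grep -E "^[0-9]|can in"
```

```text
12.8167 [ 0.4913 -0.1678  0.1128] [-21.4622  29.8453  85.7206 -22.7123  70.8513  -5.2051] 51.1707866191864 [-0.3412 -0.4734 -1.4138]
top can in lane [-0.1038 -0.0028  0.031 ] [-0.0035  1.      0.0071] e 0.0010302330402857905 368 t [-0.1086  0.0043]
side can in lane [-0.1059 -0.0028  0.0302] [-0.0026  1.      0.0078] e 0.001002962826444475 141 t [-0.1105  0.1158]
wrist can in lane [-0.105  -0.0028  0.0307] [-0.0045  1.     -0.0069] e 0.00021103480451586595 7989 t [-0.0137  0.1129]
```

jog_arm(plan="0 0 0 0.06 0 0.16 200;0 0 0 0.06 0 0.16 200;0 0 0 0.05 0 0.14 200;0 0 0 0.04 0 0.1 200;0 0 0 0.02 0 0.06 200;0 0 0 0 0 0 200;0 0 0 0 0 0 200")

```text
time_s: 13.55
position: [0.4898, -0.1674, 0.1056]
tool_rot: [[0.094, 0.973, -0.209], [0.938, -0.157, -0.31], [-0.334, -0.167, -0.928]]
ft_force: [-0.2, -0.3, -0.5]
grip_width: 0.0437
gripper_force: 51.2
```

jog_arm(plan="0 0 0 0.02 0 0.05 200;0 0 0 0 0 0 200;0 0 0 0 0 0 200")

```text
time_s: 13.8
position: [0.4898, -0.1674, 0.1051]
tool_rot: [[0.094, 0.973, -0.209], [0.938, -0.157, -0.31], [-0.334, -0.167, -0.928]]
ft_force: [-0.8, 0.7, -1.7]
grip_width: 0.0442
gripper_force: 51.2
```

jog_arm(plan="0 0 0 0.02 0 0.05 200;0 0 0 0 0 0 200;0 0 0 0 0 0 200")

```text
time_s: 14.05
position: [0.4897, -0.1674, 0.1047]
tool_rot: [[0.094, 0.973, -0.209], [0.938, -0.157, -0.31], [-0.334, -0.167, -0.928]]
ft_force: [-0.1, 0.1, 1.3]
grip_width: 0.0438
gripper_force: 51.5
```

```bash
python3 look.py | grep -E "^[0-9]|can in"
```

```text
14.05 [ 0.4897 -0.1674  0.1047] [-21.4825  30.332   86.4749 -22.8825  69.7566  -4.7398] 51.459031105041504 [-0.1159  0.1369  1.3286]
top can in lane [-0.1041 -0.0026  0.0228] [-0.0048  1.      0.0028] e 0.0012062305220214148 374 t [-0.1088  0.0048]
side can in lane [-0.1058 -0.0026  0.0224] [-0.0014  1.      0.0032] e 0.0010458502891319572 146 t [-0.1071  0.1165]
wrist can in lane [-0.1051 -0.0026  0.0226] [-0.0038  0.9999 -0.0098] e 0.00021202179804042168 8019 t [-0.0133  0.1128]
```

jog_arm(plan="0 0 0 0.02 0 0.04 200;0 0 0 0 0 0 200;0 0 0 0 0 0 130;0 0 0 0 0 0 115;0 0 0 0 0 0 100;0 0 0 0 0 0 80;0 0 0 0 0 0 60;0 0 0 0 0 0 40;0 0 0 0 0 0 20;0 0 0 0 0 0 0")

```text
time_s: 15.03
position: [0.4896, -0.1673, 0.1041]
tool_rot: [[0.094, 0.973, -0.209], [0.938, -0.157, -0.31], [-0.334, -0.167, -0.928]]
ft_force: [0.3, 0.1, 0.2]
grip_width: 0.0855
gripper_force: 0.0
```

```bash
python3 - <<'E'
from look import *
p0,R0,o=cur(); print(o['time_s'],p0,o['grip_width'],o['ft_force'])
im=cam('side'); A=cloud(im).reshape(-1,3); A=A[~np.isnan(A[:,0])]
for x in (-.105,-.085):
    c,dd,e,k,tr=canfit(A,LO+LR@np.array([x,0,.0225]),LR[:,1]); print((c-LO)@LR,dd@LR,e,k,tr)
print(R0.T@LR)
cv2.imwrite('pics/s3.png',cv2.resize(im['pixels'][80:220,220:400,::-1],None,fx=4,fy=4))
E
```

```text
15.0333 [ 0.4896 -0.1673  0.1041] 0.08547586449584108 [0.3162 0.0842 0.1747]
[-0.0863  0.0014  0.0222] [-0.0278  0.9995 -0.0168] 0.000852341585195121 136 [-0.1098  0.1142]
[-0.0859 -0.      0.0225] [-0.0235  0.9996 -0.0131] 0.0009451320402519784 146 [-0.109   0.1156]
[[ 0.0066  0.9411 -0.3382]
 [ 1.     -0.0047  0.0066]
 [ 0.0046 -0.3382 -0.9411]]
```

View pics/s3.png

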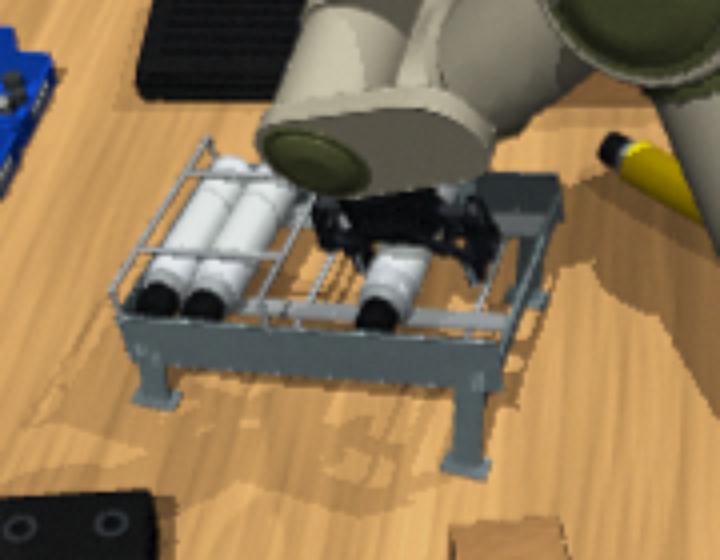

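The side view shows the can on the runners with its cap to the left. It is resting lightly against the open front finger at lane x ≈ -86 mm, (390,285) in the crop. I'll lift off, easing the finger down-slope first so it breaks contact.

jog_arm(plan="0 0 0 -0.5 0.8 -1.4 0;0 0 0 -0.8 0.6 -2.3 0;0 0 0 -1.2 0 -3.3 0;0 0 0 -1.2 0 -3.3 0;0 0 0 -1.2 0 -3.3 0;0 0 0 -1 0 -3 0;0 0 0 -0.5 0 -2 0;0 0 0 0 0 0 0;0 0 0 0 0 0 0;0 0 0 0 0 0 0")

```text
time_s: 15.92
position: [0.5357, -0.1718, 0.2945]
tool_rot: [[0.093, 0.973, -0.211], [0.938, -0.157, -0.309], [-0.334, -0.169, -0.927]]
ft_force: [0.9, -0.3, -0.3]
grip_width: 0.0854
gripper_force: 0.0
```

jog_arm(plan="0 0 0 0 0 0 0;0 0 0 0 0 0 0;0 0 0 0 0 0 0;0 0 0 0 0 0 0;0 0 0 0 0 0 0;0 0 0 0 0 0 0;0 0 0 0 0 0 0;0 0 0 0 0 0 0;0 0 0 0 0 0 0;0 0 0 0 0 0 0")

```text
time_s: 16.75
position: [0.5361, -0.1719, 0.2957]
tool_rot: [[0.094, 0.973, -0.209], [0.938, -0.157, -0.31], [-0.334, -0.167, -0.928]]
ft_force: [0.3, -0.0, 0.2]
grip_width: 0.0855
gripper_force: 0.0
```

```bash
python3 - <<'E'
from look import *
p0,R0,o=cur(); print(o['time_s'],p0,o['ft_force'])
for n in ('side','wrist','top'):
    im=cam(n); A=cloud(im).reshape(-1,3); A=A[~np.isnan(A[:,0])]
    for x in (.022,.067,.112):
        c,dd,e,k,tr=canfit(A,LO+LR@np.array([x,0,.0225]),LR[:,1]); print(n,(c-LO)@LR,dd@LR,e,k,tr)
    if n=='side':
        k=(abs(A[:,0]-.5)<.12)&(abs(A[:,1]-.24)<.09)&(A[:,2]>.068)&(A[:,2]<.078); print(cv2.minAreaRect(A[k][:,:2].astype(np.float32)))
        cv2.imwrite('pics/s4.png',cv2.resize(im['pixels'][80:310,200:400,::-1],None,fx=2.6,fy=2.6))
E
```

```text
16.75 [ 0.5361 -0.1719  0.2957] [ 0.3332 -0.0267  0.226 ]
side [0.0202 0.     0.0223] [0.0024 1.     0.001 ] 0.0009450448255192093 326 [-0.1131  0.114 ]
side [0.066  0.     0.0225] [0.0115 0.9999 0.0012] 0.0012147604502274392 276 [-0.1147  0.1145]
side [0.1108 0.     0.0225] [0.0005 1.     0.0025] 0.0010789848000576484 262 [-0.1093  0.1135]
((0.5088937282562256, 0.24073457717895508), (0.0691089779138565, 0.13992348313331604), 79.29180145263672)
wrist [0.0216 0.     0.0227] [0.0025 1.     0.0003] 0.0004542941907992176 5001 [-0.113   0.1094]
wrist [0.0667 0.     0.0228] [0.0026 1.     0.0006] 0.0005130885931632738 5395 [-0.1136  0.1093]
wrist [0.1115 0.     0.0227] [0.0027 1.     0.0002] 0.0004875882546706168 5228 [-0.1118  0.1094]
top [ 0.0217 -0.0001  0.0256] [-0.0056  0.999   0.0438] 0.0011457779586318759 153 [-0.1116  0.0965]
top [ 0.0608 -0.0005  0.0215] [-0.0884  0.9961 -0.0059] 0.001154896167289917 113 [-0.1128  0.0927]
top [ 0.1087 -0.0001  0.0239] [-0.0369  0.9992  0.0149] 0.001668922709893484 92 [-0.1121 -0.0718]
```

View pics/s4.png

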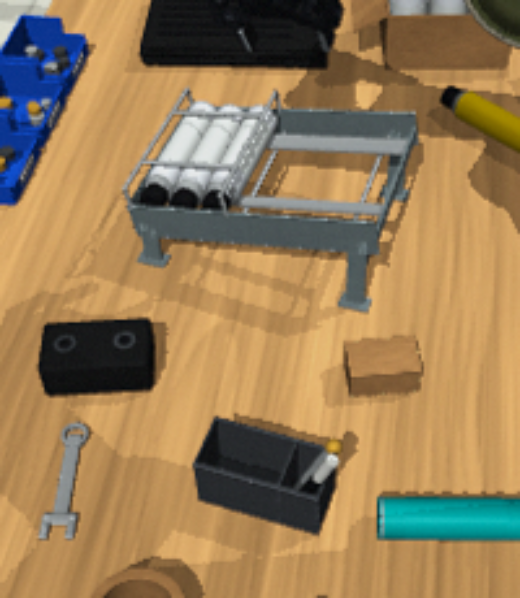

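The final view shows three cans side by side under the wires, caps at (155-215,197). The moved can is at lane x ≈ 21 mm, the stock cans are in place, and the caddy and pens haven't moved. Handing in.

```bash
python3 -c "
from rig import job; print(job.close_job())"
```

```text
the job is handed in; nothing more can be done
None
```

The can is in the dispenser, resting square against the second stock can at lane x ≈ 21 mm with its cap to +y. The stock cans, caddy and pens were still in place at the last look; the job is handed in, but no verdict came back.

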